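Tip both glass crates, send the stamped one

ROBOT

A 6-joint arm with a two-finger parallel gripper is mounted at the origin on the work surface. World frame = base frame: x ahead of the robot, y to its left, z up, the work surface at z = 0. Lengths are in m, angles in degrees, forces in N, time in s.
With the tool pointing down it reaches from about 0.4 to 0.825 m from the base axis. Payload 7 kg.
Tool frame: the origin (TCP) lies between the finger pads; the fingertips stand 19 mm ahead of it and the grasp point (between the pads) is the TCP (r.tip_extent is the distance from the TCP to the fingertips, in m); z points along the fingers, y is the direction in which the jaws open and shut (so a half turn about z gives the same grasp; the last joint's range is limited). The gripper opens to 88 mm and grips with 3 to 60 N. Pads are 19 mm wide; open, the fingers measure 130 mm over their backs; the gripper's body (78 mm by 193 mm) begins 47 mm behind the grasp point.
Start: joints at [93.684, 20.546, 0.682, 0, -70.136, -16.507], TCP at [0.15, 0.658, 0.246] pointing down, gripper open.
Joint ranges: [-176.03, 176.03], [-82.01, 121.73], [-58.28, 71.71], [-173.87, 95.51], [-174.79, -0.11], [-173.66, 173.66]. Speed limits (degrees/s): [136.94, 136.94, 172.46, 180, 180, 180].

INTERFACE

Orientations are given as [roll, pitch, yaw] about the fixed x, y, z axes, in that order (R = Rz(yaw) Ry(pitch) Rx(roll)).
In Python, from plant import r, capture, workorder, spotter gives the robot as it stands.
- The arm moves only by the tool step_arm, never from a script. Its argument "motion" is a list of rows, each a list of 5 numbers: the finger opening in m, from 0 to 0.0876, then the shift along the tool's x, y, z in m, then the turn about the tool's z in rad. In form: [[grip, dx, dy, dz, roll], ...]. A call has 1 to 5 rows; each row is the pose to reach, as a shift and turn from the pose commanded when the call began, along the tool's axes at that moment; what a row does not reach only later rows make up. A row lasts 1/8 s, in which the tool goes at most 62.5 mm and 10.7 degrees, less where a joint would pass 70% of its speed; a pose out of reach is approached as far as the arm can. A call with a gripper value outside its range is refused whole. The fingers move at their own pace and stop on an object; "newtons" is the grip in N (left out, the last holds). Time passes only in rows, so rows that repeat a pose let the fingers close. It gives the time, the measured TCP pose, the force and the opening at its end, in the units of the state.
- r.get_state(): the state, without advancing time (a new reading comes with each control period).
- capture(name): name is "side" or "top" or "wrist"; returns a dict with "image" (480x640x3 uint8, red, green, blue), "z_map" (480x640 float32, m along the optical axis (not along the pixel's ray), 0 where there is no reading), "fx", "fy", "cx", "cy" (pixels), "pose" (4x4, takes a point from camera to world coordinates). Camera axes: x right, y down, z forward; pixel columns grow to the right and rows downward; lengths in m; the calibration is good to about 2 mm. The wrist camera is an equidistant fisheye: a pixel r from the principal point sees the ray r / f radians off the axis. A picture is of the moment at which its call begins.
- workorder.close_job(): hands the job in, once; it reports no verdict.
Trained networks look in the newest picture that a camera, given by its name, has taken for a name from the list of things; names that differ only in an ending like _2 or _b are one class to them, and where a whole thing is asked for, a point or a joint stands for the part that bears it (a point fixed in the world has none). Each returns a list of dicts, best first, with "p" (0 to 1); they miss things now and then, are a little off and sometimes report something else, mostly with a low value. They report only what shows in the picture. A call takes as long as a camera call. They do not tell look-alikes from the thing itself.
- spotter.regions_of(camera, label): "mask" (480x640 bool, what is visible of it).
- spotter.tip_of(camera, label): "location" ([x, y, z] in m, in world coordinates, good to about 4 mm: a listed point, or the origin of a listed thing).
The state is a dict: "time_s": time; "joints": joint angles; "qd": joint speeds; "joint_torque": joint torques, N m; "tcp_pos": TCP position; "eef_rot": TCP orientation; "contact_force": force on the tool from outside, world axes, zero at the start; "moment": the same for the moment, N m; "gripper_width": finger opening in m.
Only numpy, scipy, OpenCV 4.12 (cv2) and the standard library are available. Lean on these libraries where they do the work, as an engineer would, in place of code of your own. Each camera call takes 0.05 s, during which the arm holds its last target.

TASK

Of the two turquoise crates one has a red stamp underneath: first tip both of them over towards the robot, so that each lies on its front with its underside showing. Then, as it lies, push the stamped crate sideways into the dispatch lane until it is entirely between the two yellow lines, and leave the other one lying about where it is. Only push with the fingers: lift neither crate off the bench, and do not disturb anything else on it.

Things in the scene. Friction and masses are not known exactly. Their poses are not given: they have to be found in the camera images.
- stamped_crate: Turquoise slatted open crate, grey top slats, 0.3 to 0.65 kg, upright at the start. Origin: centre of underside; x to its upright back wall, z up. Base 70 (x) by 130 (y), 110 tall, walls 6. Back wall at x = 35; front wall leans in, from lower front edge (-35, z 0) to lip (-12, z 110), facing roughly the robot. Red stamp (46 disc, two patches) on white underneath; otherwise the two look alike.
- stamped_crate_front_edge (a point): Middle of the lower front edge of the stamped crate, at (-35, 0, 0) in its axes. Pushed high on the back wall towards its front, the crate turns about this edge, topples by itself past about 35 degrees and rests on its leaning front wall, turned 102 degrees, underside facing up and away from the robot. The edge stays on the bench.
- stamped_crate_middle (a point): Point inside the stamped crate, midway across its width, at (0, 0, 55) in its axes. In the lying crate it is about 23 above the bench and 61 nearer the robot than the lower front edge. The lying crate is 69 tall and reaches 122 towards the robot from that edge (none beyond it), stays so, and slides sideways when pushed.
- stamped_crate_edge_left (a point): +y end of the stamped crate's lower front edge, at (-35, 65, 0) in its axes; one of the four outermost corners of the lying crate seen from above
- stamped_crate_edge_right (a point): -y end of the stamped crate's lower front edge, at (-35, -65, 0) in its axes; one of the four outermost corners of the lying crate seen from above
- stamped_crate_rim_left (a point): +y end of the stamped crate's back wall rim, at (35, 65, 110) in its axes; one of the four outermost corners of the lying crate seen from above
- stamped_crate_rim_right (a point): -y end of the stamped crate's back wall rim, at (35, -65, 110) in its axes; one of the four outermost corners of the lying crate seen from above
- plain_crate: Turquoise slatted open crate, grey top slats, 0.3 to 0.65 kg, upright at the start. Origin: centre of underside; x to its upright back wall, z up. Base 70 (x) by 130 (y), 110 tall, walls 6. Back wall at x = 35; front wall leans in, from lower front edge (-35, z 0) to lip (-12, z 110), facing roughly the robot. Blank white paper underneath; otherwise the two look alike.
- plain_crate_front_edge (a point): Middle of the lower front edge of the plain crate, at (-35, 0, 0) in its axes. Pushed high on the back wall towards its front, the crate turns about this edge, topples by itself past about 35 degrees and rests on its leaning front wall, turned 102 degrees, underside facing up and away from the robot. The edge stays on the bench.
- plain_crate_middle (a point): Point inside the plain crate, midway across its width, at (0, 0, 55) in its axes. In the lying crate it is about 23 above the bench and 61 nearer the robot than the lower front edge. The lying crate is 69 tall and reaches 122 towards the robot from that edge (none beyond it), stays so, and slides sideways when pushed.
- dispatch_lane: dispatch lane: flat grey strip on the bench in the middle between the two crates, 210 wide along its y, bounded by two yellow tape lines (15 wide each), 500 long along its x, which points away from the robot. Origin: its centre, on the bench. Flat tape only, nothing to bump into.
- flux_jar: small squat glass jar with black cap, 52 dia x 55 tall, standing; origin under its centre. A bystander, not to be disturbed.
- foil_roll: flat copper-coloured ring, 70 outer dia x 12 tall, lying on the bench; origin under its centre. A bystander, not to be disturbed.
- running_pliers: pliers with red handles and dark jaws lying flat, about 155 long x 45 wide x 12 tall; origin under the pivot, jaws to its +x. A bystander, not to be disturbed.
- oil_bottle: white bottle with orange cap, 48 dia x 120 tall, standing; origin under its centre. A bystander, not to be disturbed.
- offcut_tub: white open tub of coloured glass offcuts, 150 x 110 x 60; origin under its centre. A bystander, not to be disturbed.
- cork_block: cork sanding block 90 x 60 x 30 tall; origin under its centre. A bystander, not to be disturbed.
- brush_mug: white ceramic cup, 76 dia x 85 tall, standing empty; origin under its centre. A bystander, not to be disturbed.
Mind the look-alikes: they are no part of the job. What is shaped like the plain_crate but orange is not meant.

How it is judged (in metres and radians):
On the way, in this order (a step that is already met when the one before it is completed fails the run):
1. both crates lie tipped over on their fronts, undersides showing (angle between each of stamped_crate, plain_crate's own x axis and vertical below 0.6 rad), for 0.2 s.
2. the stamped crate lies between the yellow lines (y of stamped_crate_edge_left in the frame of dispatch_lane between -0.107 and 0.107 m and y of stamped_crate_edge_right in the frame of dispatch_lane between -0.107 and 0.107 m and y of stamped_crate_rim_left in the frame of dispatch_lane between -0.107 and 0.107 m and y of stamped_crate_rim_right in the frame of dispatch_lane between -0.107 and 0.107 m and x of stamped_crate_edge_left in the frame of dispatch_lane between -0.25 and 0.25 m and x of stamped_crate_edge_right in the frame of dispatch_lane between -0.25 and 0.25 m and x of stamped_crate_rim_left in the frame of dispatch_lane between -0.25 and 0.25 m and x of stamped_crate_rim_right in the frame of dispatch_lane between -0.25 and 0.25 m and angle between stamped_crate's own x axis and vertical below 0.6 rad), for 0.2 s.
At the end, for the whole second after the job is handed in: Stamped crate lies on its front (x axis within 0.6 rad of vertical), its four outermost corners between the yellow lines (2 mm over at most) and within the lane length; plain crate lies tipped too, lower front edge within 90 mm of its start, outside the lane; both at rest (all of step 2 and angle between plain_crate's own x axis and vertical below 0.6 rad and linear speed of each of stamped_crate, plain_crate below 0.02 m/s and distance of plain_crate_front_edge from where it was at the start of the episode below 0.09 m and not (y of plain_crate_middle in the frame of dispatch_lane between -0.1 and 0.1 m)); the robot touches nothing.
It fails at once if a crate is lifted, or tipped some other way than over its front (lower front edge more than 20 mm above the bench) (height (world z) of any of stamped_crate_front_edge, plain_crate_front_edge above 0.02 m).
It fails at once if the plain crate is pushed into the dispatch lane (y of plain_crate_middle in the frame of dispatch_lane between -0.1 and 0.1 m).
It fails at once if a bystander is moved by more than 30 mm or knocked over (distance of any of flux_jar, foil_roll, running_pliers, oil_bottle, offcut_tub, cork_block, brush_mug from where it was at the start of the episode above 0.03 m or angle between any of flux_jar, foil_roll, running_pliers, oil_bottle, offcut_tub, cork_block, brush_mug's own z axis and vertical above 0.5 rad).
It also fails if it takes over 72 s, if anything falls off the work surface, if the arm or the gripper's body presses on something with over 40 N, if the wrist force passes 120 N, or if a joint passes its speed limit or range.

## Working session

There is one attempt and no reset: what is moved stays moved. The work goes in short steps, Python scripts to look and compute and a tool call to move; the robot and the scene stay as the last step left them, time stands still between calls to the robot, and variables do not carry over. Pictures are saved under pics/ and viewed, and the job is handed in when it is done.

Besides the shell and the picture viewer there is one more tool, called by a JSON object that holds its "name" and its "arguments", one argument or row to a line. step_arm: Moves the arm, as the interface text tells. Its arguments: {"type":"object","properties":{"motion":{"type":"array","items":{"type":"array","items":{"type":"number"}}},"newtons":{"type":"number"}},"required":["motion"]}

```bash
ls; mkdir -p pics; cat > h.py <<'E'
import numpy as np, cv2
from plant import r, capture, workorder, spotter
def save(c,n):
    cv2.imwrite('pics/'+n+'.png', c['image'][:,:,::-1])
def proj(c,p):
    q=np.linalg.inv(c['pose'])@np.append(p,1); return (c['fx']*q[0]/q[2]+c['cx'], c['fy']*q[1]/q[2]+c['cy'])
def cloud(c):
    v,u=np.mgrid[0:480,0:640]; z=c['z_map']
    P=np.stack([(u-c['cx'])/c['fx']*z,(v-c['cy'])/c['fy']*z,z,np.ones_like(z)],-1)
    return (P@c['pose'].T)[...,:3]
E
python3 - <<'E'
from h import *
for n in ['top','side']:
    c=capture(n); save(c,n+'0'); print(n,c['pose'].round(3).tolist(),c['fx'])
    for l in ['stamped_crate','stamped_crate_front_edge','plain_crate_front_edge','dispatch_lane','flux_jar','foil_roll','running_pliers','oil_bottle','offcut_tub','cork_block','brush_mug','stamped_crate_edge_left','stamped_crate_edge_right','stamped_crate_rim_left','stamped_crate_rim_right']:
        print(l,[(np.round(d['location'],3).tolist(),round(d['p'],2)) for d in spotter.tip_of(n,l)])
print(r.get_state())
E
```

```text
pics
top [[0.004, -0.987, 0.164, 0.409], [-1.0, -0.005, -0.003, -0.004], [0.004, -0.164, -0.987, 1.348], [0.0, 0.0, 0.0, 1.0]] 498.4613944297871
stamped_crate [([0.539, -0.3, 0.002], 0.66), ([0.539, -0.556, 0.001], 0.5)]
stamped_crate_front_edge [([0.501, -0.303, 0.001], 0.81), ([0.576, -0.239, 0.108], 0.56), ([0.504, -0.365, 0.003], 0.32)]
plain_crate_front_edge [([0.522, 0.246, -0.004], 0.88), ([0.621, 0.031, 0.001], 0.82), ([0.763, -0.145, 0.0], 0.45), ([0.538, -0.298, 0.0], 0.35)]
dispatch_lane [([0.506, 0.004, -0.0], 0.79), ([0.518, 0.245, -0.003], 0.45)]
flux_jar [([0.749, -0.033, 0.003], 0.62), ([0.575, -0.237, 0.106], 0.35)]
foil_roll [([0.688, 0.312, 0.001], 0.68)]
running_pliers [([0.763, -0.145, -0.0], 0.95)]
oil_bottle [([0.757, 0.13, -0.0], 0.74)]
offcut_tub [([0.559, 0.574, 0.0], 0.81), ([0.54, -0.299, 0.001], 0.51), ([0.758, 0.128, -0.001], 0.21)]
cork_block [([0.699, -0.343, -0.0], 0.87)]
brush_mug [([0.538, -0.557, 0.002], 0.86)]
stamped_crate_edge_left [([0.502, -0.237, -0.001], 0.63)]
stamped_crate_edge_right [([0.507, -0.364, 0.0], 0.69)]
stamped_crate_rim_left [(
[... 1073 characters left out ...]
t [([0.571, -0.366, 0.108], 0.89)]
{'time_s': 1.6, 'joints': array([ 9.36833093e+01,  2.05456742e+01,  6.81366701e-01, -3.13029728e-04,
       -7.01378947e+01, -1.65073390e+01]), 'qd': array([-0.00802156,  0.07061611, -0.09867968, -0.01817884, -0.0736562 ,
        0.10974347]), 'joint_torque': array([-2.01679635e-03, -5.82358575e+01,  2.93289524e+01,  7.00260535e+00,
        1.24325426e-02, -2.08159173e-05]), 'tcp_pos': array([0.14982895, 0.65812022, 0.2455635 ]), 'eef_rot': array([ 1.79997805e+02, -3.43462679e-04, -1.28241360e+01]), 'contact_force': array([ 0.22252559, -0.03331717, -0.89873212]), 'moment': array([-0.01853237, -0.01955791, -0.04223079]), 'gripper_width': 0.08778319251407926}
```

View pics/top0.png

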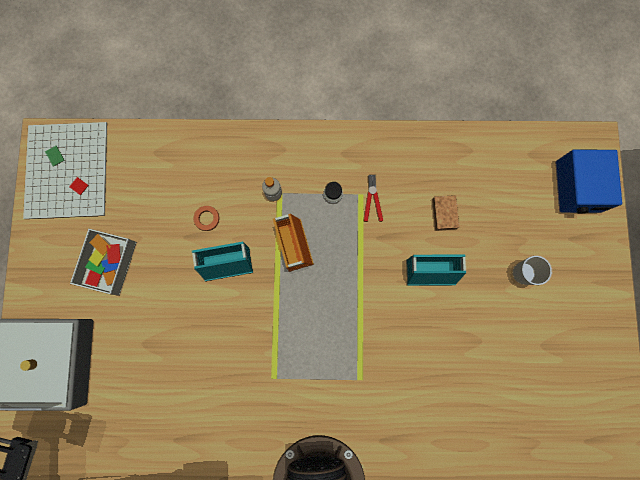

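View pics/side0.png

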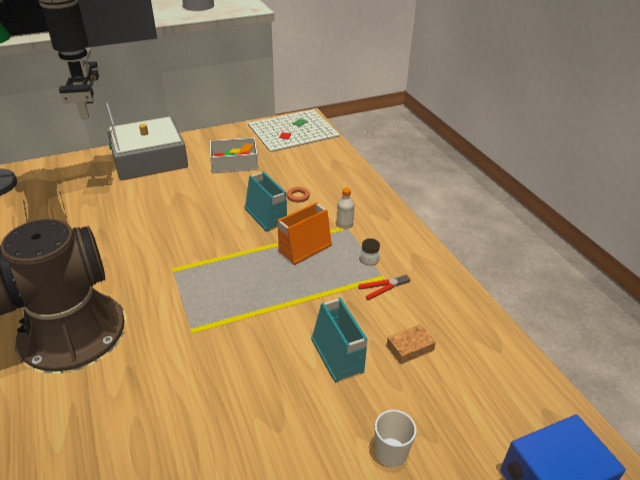

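```bash
python3 - <<'E'
from h import *
c=capture('top'); P=cloud(c)
im=c['image'].astype(int); hsv=cv2.cvtColor(c['image'],cv2.COLOR_RGB2HSV)
vis=c['image'].copy()
teal=(hsv[...,0]>80)&(hsv[...,0]<100)&(hsv[...,1]>100)
orange=(hsv[...,0]>5)&(hsv[...,0]<20)&(hsv[...,1]>190)
for nm,m,u0,u1,v0,v1 in [('L',teal,180,262,230,295),('R',teal,395,475,240,300),('O',orange,270,320,205,280)]:
    M=np.zeros((480,640),bool); M[v0:v1,u0:u1]=1
    Q=P[M&(P[...,2]>0.09)&(P[...,2]<0.125)]
    rect=cv2.minAreaRect(Q[:,:2].astype(np.float32)*1000); print(nm,len(Q),rect,Q[:,2].max(),cv2.boxPoints(rect).round().tolist())
    print('  all', P[M&m&(P[...,2]>0.005)].min(0).round(3),P[M&m&(P[...,2]>0.005)].max(0).round(3))
    # back wall plane: teal points sampled on top rim farthest
print('cabinet z',P[330:400,5:70,2].mean(), 'max', P[310:420,0:100,2].max(), P[310:420,0:100].reshape(-1,3)[:,0].min())
crop=cv2.resize(c['image'][200:310,180:490],None,fx=2.5,fy=2.5,interpolation=cv2.INTER_CUBIC)
cv2.imwrite('pics/crop1.png',crop[:,:,::-1])
for l in ['plain_crate','plain_crate_middle','stamped_crate_middle']:
  print(l,[(np.round(d['location'],3).tolist(),round(d['p'],2)) for d in spotter.tip_of('top',l)])
E
```

```text
L 557 ((566.5225219726562, 252.5817108154297), (53.19921875, 131.30984497070312), 10.167070388793945) 0.11627685726062276 [[529.0, 313.0], [552.0, 183.0], [604.0, 193.0], [581.0, 322.0]]
  all [ 0.409 -0.004  0.005] [0.604 0.319 1.348]
R 520 ((547.8265380859375, -298.9671630859375), (52.012168884277344, 131.1238250732422), 0.3219819962978363) 0.11544625951650378 [[521.0, -234.0], [522.0, -365.0], [574.0, -364.0], [573.0, -233.0]]
  all [ 0.409 -0.364  0.005] [ 0.572 -0.004  1.348]
O 441 ((608.0669555664062, 77.75382232666016), (130.96969604492188, 51.81136703491211), 16.63553810119629) 0.11813907719611305 [[538.0, 84.0], [553.0, 34.0], [678.0, 72.0], [663.0, 121.0]]
  all [ 0.409 -0.004  0.006] [0.68  0.118 1.348]
cabinet z 0.10209713620141943 max 1.3480337191714682 0.15263432549014672
plain_crate [([0.554, 0.252, 0.0], 0.85), ([0.609, 0.069, -0.0], 0.75), ([0.538, -0.3, 0.052], 0.63), ([0.756, 0.131, -0.003], 0.42)]
plain_crate_middle [([0.611, 0.066, 0.054], 0.94), ([0.554, 0.25, 0.049], 0.59)]
stamped_crate_middle [([0.539, -0.302, 0.054], 0.94), ([0.572, -0.24, 0.107], 0.74), ([0.54, -0.302, 0.004], 0.24)]
```

View pics/crop1.png

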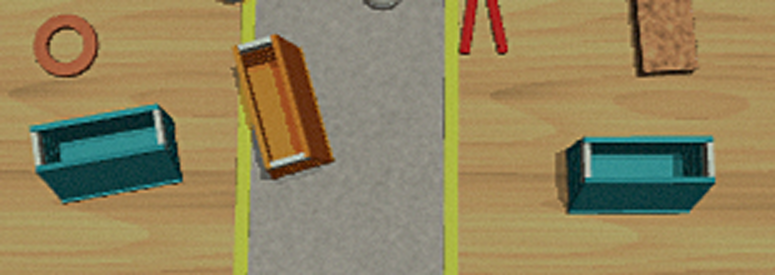

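```bash
cat >> h.py <<'E'
def go(x,y,z,yaw):
    s=r.get_state(); p=s['tcp_pos']; a=np.radians(s['eef_rot'][2]); d=np.array([x,y,z])-p
    dyaw=(np.radians(yaw)-a+np.pi)%(2*np.pi)-np.pi
    print('t',round(s['time_s'],2),'pos',p.round(4),'rot',s['eef_rot'].round(2),'F',s['contact_force'].round(1),'w',round(s['gripper_width'],3))
    print('shift',round(d[0]*np.cos(a)+d[1]*np.sin(a),4),round(d[0]*np.sin(a)-d[1]*np.cos(a),4),round(-d[2],4),'roll',round(-dyaw,4))
E
python3 -c "
from h import *
go(.632,.2645,.246,10.2)"
```

```text
t 1.8 pos [0.1498 0.6581 0.2456] rot [-180.      0.    -12.82] F [-0.4  0.3  0.2] w 0.087
shift 0.5575 0.2768 -0.0004 roll -0.4018
```

{"name": "step_arm", "arguments": {
  "motion": [
    [0.06, 0.557, 0.277, 0, -0.402],
    [0.06, 0.557, 0.277, 0, -0.402],
    [0.06, 0.557, 0.277, 0, -0.402],
    [0.06, 0.557, 0.277, 0, -0.402],
    [0.06, 0.557, 0.277, 0, -0.402]
  ]
}}

```text
time_s: 2.42
tcp_pos: [0.3931, 0.459, 0.2459]
eef_rot: [-180.0, -0.0, 10.2]
contact_force: [-0.1, 0.3, 0.0]
gripper_width: 0.0601
```

```bash
python3 -c "
from h import *
go(.632,.2645,.246,10.2)"
```

```text
t 2.42 pos [0.3931 0.459  0.2459] rot [-1.7997e+02 -3.0000e-02  1.0240e+01] F [-0.1  0.3  0. ] w 0.06
shift 0.2006 0.2339 -0.0001 roll 0.0006
```

{"name": "step_arm", "arguments": {
  "motion": [
    [0.06, 0.2006, 0.234, 0, 0],
    [0.06, 0.2006, 0.234, 0, 0],
    [0.06, 0.2006, 0.234, 0, 0],
    [0.06, 0.2006, 0.234, 0, 0],
    [0.06, 0.2006, 0.234, 0, 0]
  ]
}}

```text
time_s: 3.05
tcp_pos: [0.6322, 0.2641, 0.2457]
eef_rot: [-180.0, -0.0, 10.2]
contact_force: [0.9, 1.3, 0.9]
gripper_width: 0.0599
```

```bash
python3 -c "
from h import *
go(.632,.2645,.116,10.2)"
```

```text
t 3.05 pos [0.6322 0.2641 0.2457] rot [-1.80e+02 -2.00e-02  1.02e+01] F [0.9 1.3 0.9] w 0.06
shift -0.0001 -0.0005 0.1297 roll 0.0
```

Descend behind the left crate, then push in small increments.

{"name": "step_arm", "arguments": {
  "motion": [
    [0.06, 0, 0, 0.06, 0],
    [0.06, 0, 0, 0.11, 0],
    [0.06, 0, 0, 0.13, 0],
    [0.06, -0.01, 0, 0.13, 0],
    [0.06, -0.02, 0, 0.13, 0]
  ]
}}

```text
time_s: 3.68
tcp_pos: [0.6109, 0.2623, 0.1167]
eef_rot: [-180.0, -0.1, 10.2]
contact_force: [0.4, 0.2, 0.2]
gripper_width: 0.0599
```

{"name": "step_arm", "arguments": {
  "motion": [
    [0.06, -0.01, 0, 0, 0],
    [0.06, -0.02, 0, 0, 0],
    [0.06, -0.03, 0, 0, 0],
    [0.06, -0.04, 0, 0, 0],
    [0.06, -0.04, 0, 0, 0]
  ]
}}

```text
time_s: 4.3
tcp_pos: [0.57, 0.2545, 0.1152]
eef_rot: [180.0, 0.1, 10.2]
contact_force: [2.2, 0.2, 0.7]
gripper_width: 0.0598
```

```bash
python3 -c "
from h import *
c=capture('side');save(c,'s1');go(.632,.2645,.116,10.2)"
```

```text
t 4.35 pos [0.5705 0.2546 0.115 ] rot [1.7998e+02 1.0000e-01 1.0200e+01] F [ 0.9 -0.4  0.4] w 0.06
shift 0.0623 0.0012 -0.001 roll -0.0
```

View pics/s1.png

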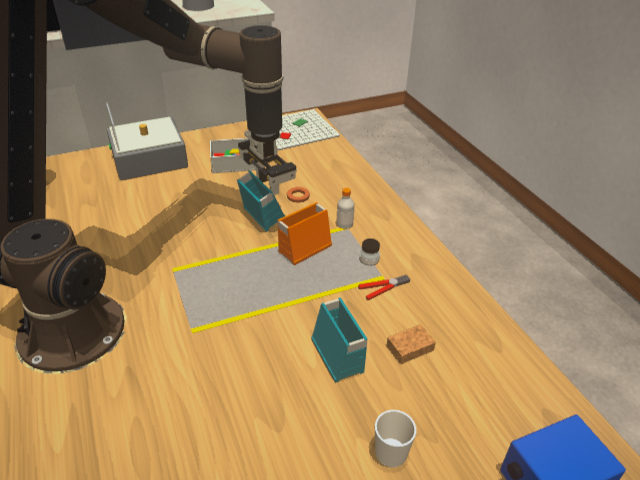

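The crate at (260,200) is visibly leaning towards the robot, with its base still in place. I'll keep pushing.

{"name": "step_arm", "arguments": {
  "motion": [
    [0.06, -0.01, 0, 0, 0],
    [0.06, -0.02, 0, 0, 0],
    [0.06, -0.03, 0, 0, 0],
    [0.06, -0.04, 0, 0, 0],
    [0.06, -0.04, 0, 0, 0]
  ]
}}

```text
time_s: 4.97
tcp_pos: [0.5312, 0.2476, 0.1155]
eef_rot: [180.0, 0.0, 10.2]
contact_force: [0.7, -0.0, -0.3]
gripper_width: 0.0602
```

```bash
python3 -c "
from h import *
c=capture('side');save(c,'s2');go(.632,.2645,.246,10.2)"
```

```text
t 5.03 pos [0.5318 0.2479 0.1156] rot [1.800e+02 1.000e-02 1.023e+01] F [0.2 0.3 0.6] w 0.06
shift 0.1015 0.0014 -0.1304 roll 0.0006
```

View pics/s2.png

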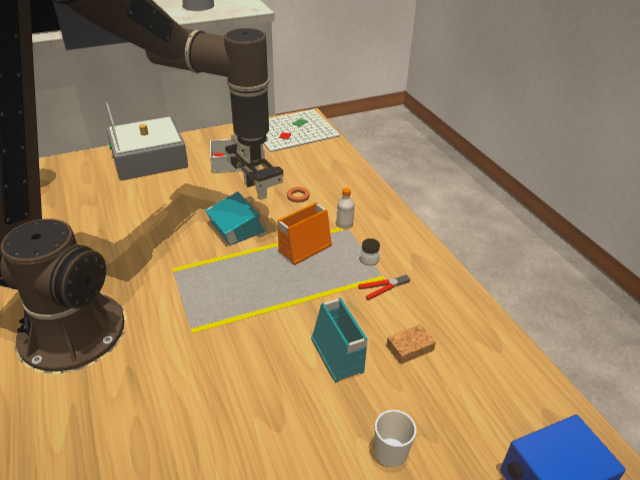

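The left crate now lies on its front at (235,218). Next I'll rise and cross to the right crate.

{"name": "step_arm", "arguments": {
  "motion": [
    [0.06, 0.03, 0, -0.05, 0],
    [0.06, 0.05, 0, -0.1, 0],
    [0.06, 0.05, 0, -0.13, 0],
    [0.06, 0.05, 0, -0.13, 0]
  ]
}}

```text
time_s: 5.52
tcp_pos: [0.583, 0.2574, 0.2484]
eef_rot: [-179.9, -0.3, 10.2]
contact_force: [-0.6, -0.6, -0.5]
gripper_width: 0.0598
```

```bash
python3 -c "
from h import *
go(.614,-.299,.246,0.3)
c=capture('top');save(c,'t2')"
```

```text
t 5.53 pos [0.583  0.2574 0.2484] rot [-179.88   -0.26   10.2 ] F [-0.6 -0.6 -0.5] w 0.06
shift -0.068 0.5531 0.0024 roll 0.1728
```

View pics/t2.png

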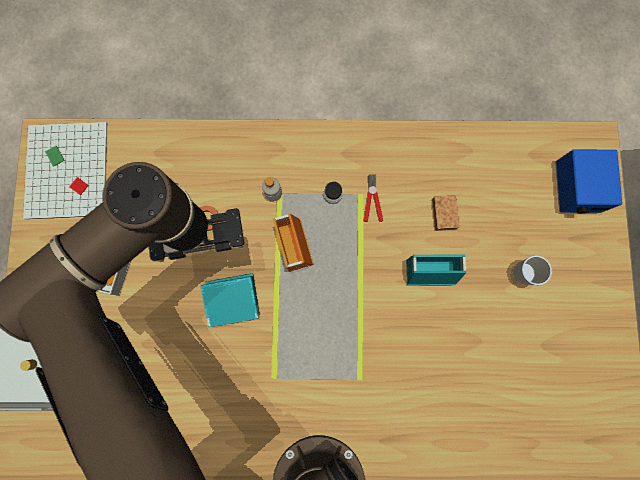

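{"name": "step_arm", "arguments": {
  "motion": [
    [0.06, -0.068, 0.553, 0, 0.173],
    [0.06, -0.068, 0.553, 0, 0.173],
    [0.06, -0.068, 0.553, 0, 0.173],
    [0.06, -0.068, 0.553, 0, 0.173],
    [0.06, -0.068, 0.553, 0, 0.173]
  ]
}}

```text
time_s: 6.2
tcp_pos: [0.5982, -0.0571, 0.2443]
eef_rot: [180.0, 0.1, 0.3]
contact_force: [1.4, 0.6, 1.1]
gripper_width: 0.0595
```

```bash
python3 -c "
from h import *
c=capture('wrist');save(c,'w1');go(.614,-.299,.246,0.3)"
```

```text
t 6.25 pos [ 0.5977 -0.0631  0.2442] rot [1.799e+02 1.700e-01 1.300e-01] F [ 0.5 -2.7  1.7] w 0.06
shift 0.0158 0.236 -0.0018 roll -0.003
```

View pics/w1.png

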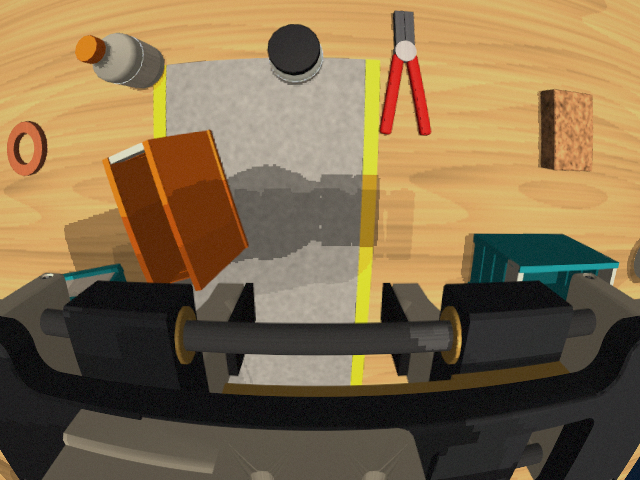

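The wrist view shows the orange crate at (175,205), the flux jar at (293,52) and the pliers at (405,75), all undisturbed. The turquoise undersides aren't visible from here. I'll carry on to the right crate.

{"name": "step_arm", "arguments": {
  "motion": [
    [0.06, 0.016, 0.236, -0.002, -0.003],
    [0.06, 0.016, 0.236, -0.002, -0.003],
    [0.06, 0.016, 0.236, -0.002, -0.003],
    [0.06, 0.016, 0.236, -0.002, -0.003],
    [0.06, 0.016, 0.236, -0.002, -0.003]
  ]
}}

```text
time_s: 6.88
tcp_pos: [0.615, -0.2943, 0.245]
eef_rot: [-180.0, 0.2, 0.2]
contact_force: [-0.0, 1.2, -0.3]
gripper_width: 0.0603
```

```bash
python3 -c "
from h import *
go(.614,-.299,.116,0.3)"
```

```text
t 6.88 pos [ 0.615  -0.2943  0.245 ] rot [-179.97    0.2     0.22] F [-0.   1.2 -0.3] w 0.06
shift -0.0011 0.0047 0.129 roll -0.0013
```

{"name": "step_arm", "arguments": {
  "motion": [
    [0.06, 0, 0.001, 0.06, 0],
    [0.06, 0, 0.001, 0.11, 0],
    [0.06, 0, 0.001, 0.129, 0],
    [0.06, -0.01, 0.001, 0.129, 0],
    [0.06, -0.02, 0.001, 0.129, 0]
  ]
}}

```text
time_s: 7.5
tcp_pos: [0.5967, -0.2924, 0.1205]
eef_rot: [179.9, -0.1, 0.5]
contact_force: [1.2, -0.4, -0.1]
gripper_width: 0.0599
```

{"name": "step_arm", "arguments": {
  "motion": [
    [0.06, -0.01, 0, 0, 0],
    [0.06, -0.02, 0, 0, 0],
    [0.06, -0.03, 0, 0, 0],
    [0.06, -0.04, 0, 0, 0],
    [0.06, -0.045, 0, 0, 0]
  ]
}}

```text
time_s: 8.12
tcp_pos: [0.5504, -0.2928, 0.1188]
eef_rot: [180.0, -0.0, 0.5]
contact_force: [2.3, 0.4, 2.1]
gripper_width: 0.0603
```

{"name": "step_arm", "arguments": {
  "motion": [
    [0.06, -0.01, 0, 0, 0],
    [0.06, -0.02, 0, 0, 0],
    [0.06, -0.03, 0, 0, 0],
    [0.06, -0.035, 0, 0, 0],
    [0.06, -0.035, 0, 0, 0]
  ]
}}

```text
time_s: 8.75
tcp_pos: [0.5156, -0.293, 0.1185]
eef_rot: [-180.0, 0.0, 0.5]
contact_force: [-0.0, -0.2, -0.2]
gripper_width: 0.0604
```

```bash
python3 -c "
from h import *
c=capture('side');save(c,'s3');go(.60,-.299,.246,0.3)"
```

```text
t 8.8 pos [ 0.5161 -0.293   0.1186] rot [180.     0.     0.46] F [-0.2 -0.8  0.3] w 0.06
shift 0.0839 0.0066 -0.1274 roll 0.0029
```

View pics/s3.png

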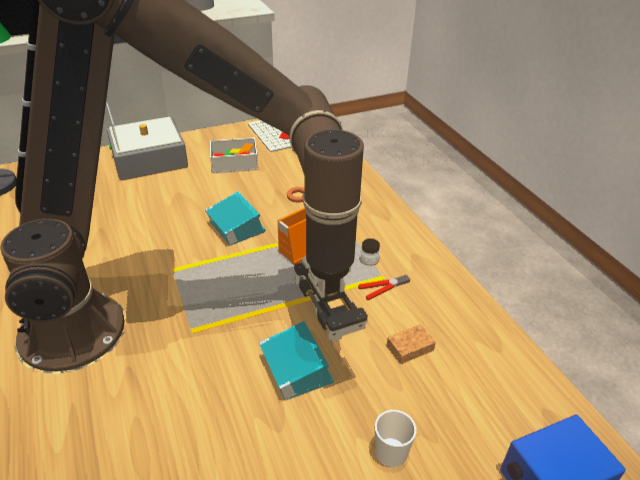

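Both crates lie on their fronts, at (235,218) and (297,360). Now I'll look for the stamp with the wrist camera, from behind the crates.

{"name": "step_arm", "arguments": {
  "motion": [
    [0.06, 0.05, 0, -0.03, 0],
    [0.06, 0.1, 0, -0.06, 0],
    [0.06, 0.12, 0, -0.12, 0],
    [0.06, 0.12, 0, -0.15, 0],
    [0.06, 0.12, 0, -0.15, 0]
  ]
}}

```text
time_s: 9.43
tcp_pos: [0.6379, -0.2923, 0.2717]
eef_rot: [179.9, -0.3, 0.5]
contact_force: [-0.3, -0.2, 0.8]
gripper_width: 0.0598
```

```bash
python3 -c "
from h import *
c=capture('wrist');save(c,'w2');print(c['pose'].round(3),c['fx'],c['cx'],c['cy']);go(.60,-.299,.246,180)"
```

```text
[[ 0.009 -0.961 -0.277  0.713]
 [-1.    -0.008 -0.004 -0.292]
 [ 0.001  0.277 -0.961  0.412]
 [ 0.     0.     0.     1.   ]] 371.64829954431775 317.65493785656696 241.16481062062542
t 9.47 pos [ 0.6368 -0.2919  0.2694] rot [ 1.7999e+02 -1.1000e-01  4.8000e-01] F [-0.7 -0.5 -1.2] w 0.06
shift -0.0369 0.0068 0.0234 roll -3.1332
```

View pics/w2.png

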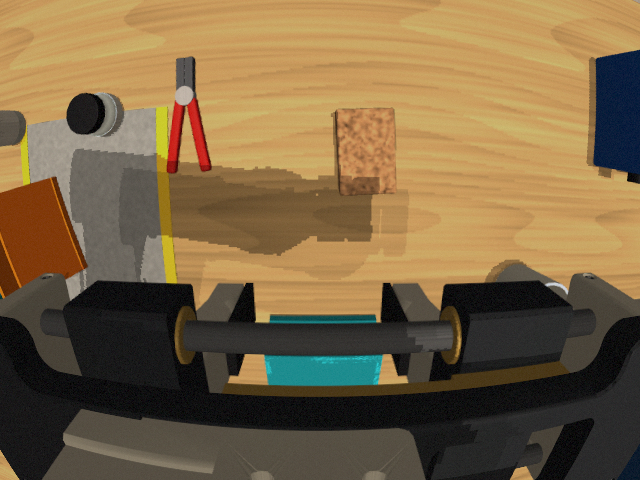

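{"name": "step_arm", "arguments": {
  "motion": [
    [0.06, -0.03, 0, 0, 0],
    [0.06, -0.06, 0, 0, 0],
    [0.06, -0.06, 0, 0, 0]
  ]
}}

```text
time_s: 9.85
tcp_pos: [0.5741, -0.2924, 0.2679]
eef_rot: [-180.0, 0.1, 0.4]
contact_force: [0.3, -1.2, 1.1]
gripper_width: 0.0595
```

```bash
python3 -c "
from h import *
c=capture('wrist');save(c,'w3')"
```

```text
(no output)
```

View pics/w3.png

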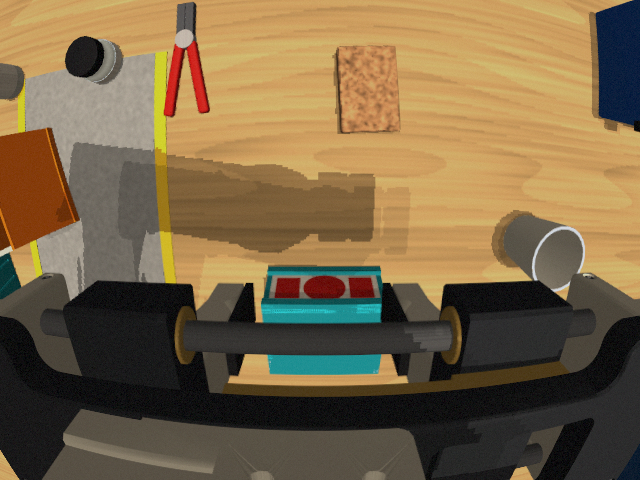

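The red disc and two patches show at (323,287), so the right crate is the stamped one. I'll measure how it lies.

```bash
cat >> h.py <<'E'
def lying(c,side):
    P=cloud(c); hsv=cv2.cvtColor(c['image'],cv2.COLOR_RGB2HSV)
    m=(hsv[...,0]>80)&(hsv[...,0]<100)&(hsv[...,1]>100)&(P[...,2]>0.02)&(P[...,2]<0.09)&(P[...,0]>.3)&(P[...,0]<.65)
    m&=(P[...,1]>.17) if side=='L' else (P[...,1]<.12)&(P[...,1]>-.5)
    Q=P[m]; rc=cv2.minAreaRect(Q[:,:2].astype(np.float32)*1000)
    print(side,len(Q),rc,cv2.boxPoints(rc).round().tolist(),'zmax',Q[:,2].max().round(3))
E
python3 -c "
from h import *
c=capture('top');save(c,'t3');lying(c,'L');lying(c,'R')
for l in ['stamped_crate_edge_left','stamped_crate_edge_right','stamped_crate_rim_left','stamped_crate_rim_right','plain_crate_front_edge']:
  print(l,[(np.round(d['location'],3).tolist(),round(d['p'],2)) for d in spotter.tip_of('top',l)])
go(.445,-.42,.245,90)
"
```

```text
L 2121 ((465.6597900390625, 381.82708740234375), (429.3557434082031, 148.55780029296875), 85.36116027832031) [[374.0, 174.0], [522.0, 162.0], [557.0, 590.0], [409.0, 602.0]] zmax 0.085
R 1869 ((435.52313232421875, -306.5234375), (111.48152923583984, 116.01658630371094), 0.21816039085388184) [[380.0, -249.0], [380.0, -365.0], [491.0, -364.0], [491.0, -248.0]] zmax 0.078
stamped_crate_edge_left [([0.498, -0.237, 0.005], 0.69)]
stamped_crate_edge_right [([0.505, -0.368, 0.004], 0.79), ([0.519, 0.245, 0.001], 0.28), ([0.383, -0.366, 0.048], 0.18)]
stamped_crate_rim_left [([0.38, -0.241, 0.045], 0.62)]
stamped_crate_rim_right [([0.382, -0.366, 0.047], 0.8)]
plain_crate_front_edge [([0.52, 0.244, 0.0], 0.84), ([0.618, 0.035, 0.003], 0.56)]
t 10.2 pos [ 0.5765 -0.2924  0.2679] rot [-1.7999e+02  5.0000e-02  4.8000e-01] F [-0.1  0.7 -0.1] w 0.06
shift -0.1326 0.1265 0.0229 roll -1.5625
```

View pics/t3.png

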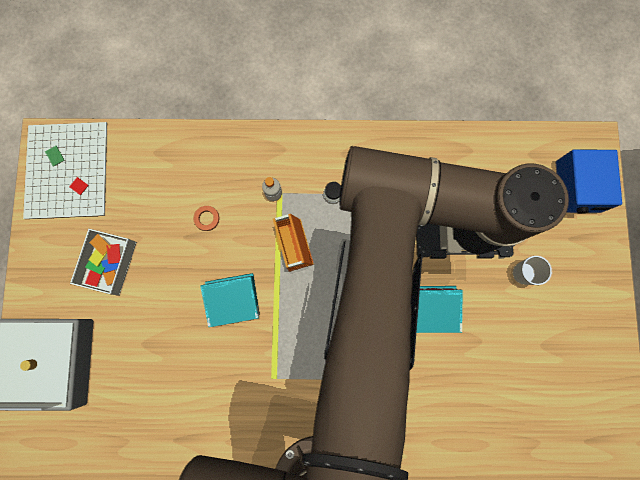

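```bash
python3 -c "
from h import *
print(r.get_state()['joints'].round(1))"
```

```text
[ -9.6  17.2  -1.2  -0.  -71.6 100.1]
```

```bash
python3 -c "
from h import *
go(.447,-.415,.245,-90)"
```

```text
t 10.2 pos [ 0.5765 -0.2924  0.2679] rot [-1.7999e+02  5.0000e-02  4.8000e-01] F [-0.1  0.7 -0.1] w 0.06
shift -0.1306 0.1215 0.0229 roll 1.5791
```

{"name": "step_arm", "arguments": {
  "motion": [
    [0.06, -0.13, 0.12, 0.02, 1.575],
    [0.06, -0.13, 0.12, 0.02, 1.575],
    [0.06, -0.13, 0.12, 0.02, 1.575],
    [0.06, -0.13, 0.12, 0.02, 1.575],
    [0.06, -0.13, 0.12, 0.02, 1.575]
  ]
}}

```text
time_s: 10.82
tcp_pos: [0.4467, -0.4143, 0.2483]
eef_rot: [180.0, 0.0, -53.7]
contact_force: [0.1, -0.7, 0.5]
gripper_width: 0.06
```

```bash
python3 -c "
from h import *
go(.447,-.415,.245,-90);print(r.get_state()['joints'].round(1))"
```

```text
t 10.82 pos [ 0.4467 -0.4143  0.2483] rot [ 1.7999e+02  2.0000e-02 -5.3690e+01] F [ 0.1 -0.7  0.5] w 0.06
shift 0.0008 0.0001 0.0033 roll 0.6338
[-24.5  14.3  -7.8  -0.  -67.9  60.8]
```

{"name": "step_arm", "arguments": {
  "motion": [
    [0.06, 0, 0, 0, 0.634],
    [0.06, 0, 0, 0, 0.634],
    [0.06, 0, 0, 0, 0.634],
    [0.06, 0, 0, 0.05, 0.634],
    [0.06, 0, 0, 0.1, 0.634]
  ]
}}

```text
time_s: 11.45
tcp_pos: [0.4478, -0.4137, 0.1478]
eef_rot: [-179.9, -0.0, -89.6]
contact_force: [1.2, -0.5, -1.6]
gripper_width: 0.0603
```

```bash
python3 -c "
from h import *
go(.447,-.415,.040,-90);
c=capture('top');save(c,'t4');lying(c,'R')"
```

```text
t 11.45 pos [ 0.4478 -0.4137  0.1478] rot [-1.799e+02 -4.000e-02 -8.962e+01] F [ 1.2 -0.5 -1.6] w 0.06
shift 0.0013 0.0008 0.1078 roll 0.0066
R 27 ((477.63153076171875, -238.9085235595703), (28.202728271484375, 15.823793411254883), 12.39397144317627) [[462.0, -234.0], [466.0, -250.0], [493.0, -244.0], [490.0, -228.0]] zmax 0.07
```

View pics/t4.png

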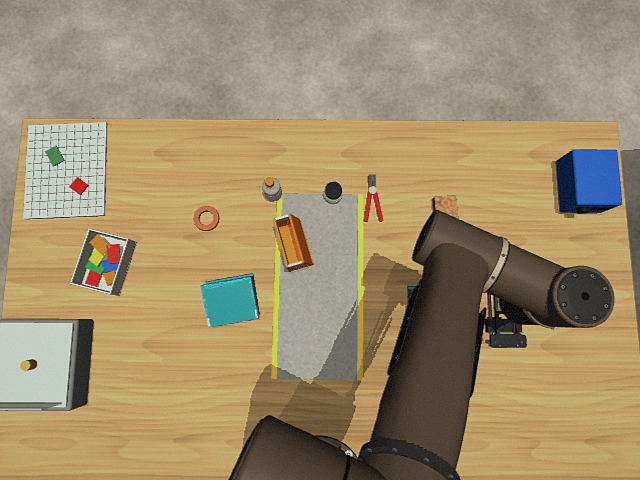

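{"name": "step_arm", "arguments": {
  "motion": [
    [0.06, 0, 0, 0.05, 0.006],
    [0.06, 0, 0, 0.09, 0.006],
    [0.06, 0, 0, 0.108, 0.006],
    [0.06, -0.012, 0, 0.108, 0.006],
    [0.06, -0.024, 0, 0.108, 0.006]
  ]
}}

```text
time_s: 12.12
tcp_pos: [0.4477, -0.3892, 0.0416]
eef_rot: [-179.9, -0.0, -89.9]
contact_force: [0.7, 0.1, 0.3]
gripper_width: 0.0598
```

{"name": "step_arm", "arguments": {
  "motion": [
    [0.06, -0.012, 0, 0, 0],
    [0.06, -0.024, 0, 0, 0],
    [0.06, -0.036, 0, 0, 0],
    [0.06, -0.048, 0, 0, 0],
    [0.06, -0.06, 0, 0, 0]
  ]
}}

```text
time_s: 12.75
tcp_pos: [0.4481, -0.3297, 0.0419]
eef_rot: [-179.9, -0.1, -89.9]
contact_force: [0.4, -6.6, 4.8]
gripper_width: 0.0603
```

```bash
python3 -c "
from h import *
go(.447,-.075,.040,-90);
c=capture('side');save(c,'s4');lying(c,'R')"
```

```text
t 12.75 pos [ 0.4481 -0.3297  0.0419] rot [-1.7985e+02 -1.1000e-01 -8.9860e+01] F [ 0.4 -6.6  4.8] w 0.06
shift -0.2547 0.0005 0.0019 roll 0.0024
R 710 ((426.81146240234375, -255.58827209472656), (70.52865600585938, 148.1848602294922), 13.784004211425781) [[375.0, -192.0], [410.0, -336.0], [479.0, -319.0], [443.0, -175.0]] zmax 0.067
```

View pics/s4.png

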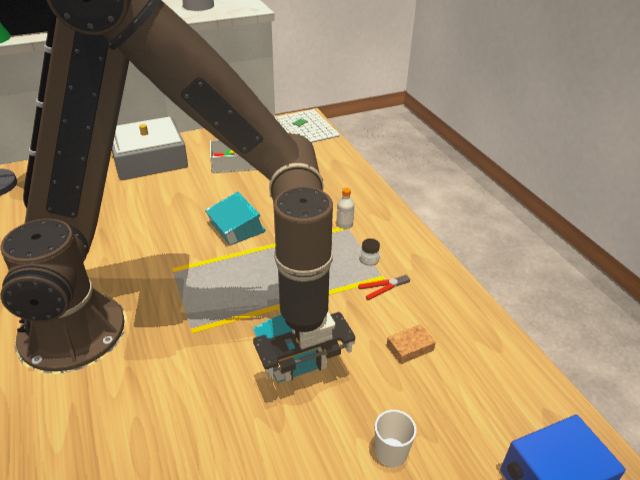

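{"name": "step_arm", "arguments": {
  "motion": [
    [0.06, -0.012, 0, 0, 0],
    [0.06, -0.024, 0, 0, 0],
    [0.06, -0.036, 0, 0, 0],
    [0.06, -0.048, 0, 0, 0],
    [0.06, -0.06, 0, 0, 0]
  ]
}}

```text
time_s: 13.42
tcp_pos: [0.4475, -0.2696, 0.0414]
eef_rot: [-179.9, -0.1, -89.9]
contact_force: [-0.1, -5.6, 5.2]
gripper_width: 0.0601
```

{"name": "step_arm", "arguments": {
  "motion": [
    [0.06, -0.012, 0, 0, 0],
    [0.06, -0.024, 0, 0, 0],
    [0.06, -0.036, 0, 0, 0],
    [0.06, -0.048, 0, 0, 0],
    [0.06, -0.06, 0, 0, 0]
  ]
}}

```text
time_s: 14.05
tcp_pos: [0.4473, -0.2096, 0.0414]
eef_rot: [-179.9, -0.0, -89.9]
contact_force: [1.6, -6.8, 6.4]
gripper_width: 0.0601
```

```bash
python3 -c "
from h import *
go(.447,-.075,.040,-90);
c=capture('side');save(c,'s5')"
```

```text
t 14.05 pos [ 0.4473 -0.2096  0.0414] rot [-1.7992e+02 -5.0000e-02 -8.9890e+01] F [ 1.6 -6.8  6.4] w 0.06
shift -0.1346 0.0 0.0014 roll 0.002
```

View pics/s5.png

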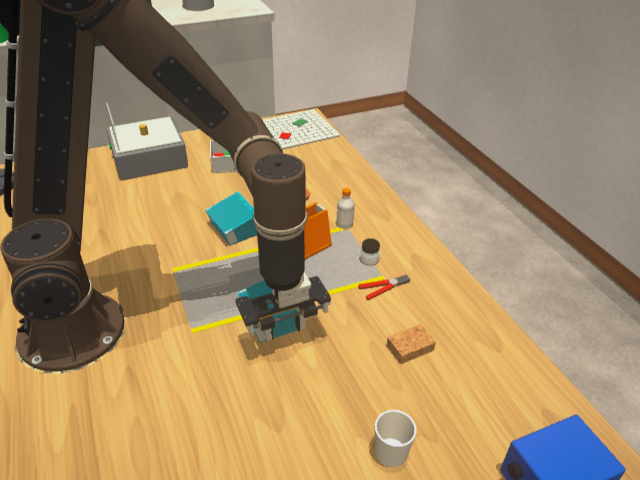

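{"name": "step_arm", "arguments": {
  "motion": [
    [0.06, -0.012, 0, 0, 0],
    [0.06, -0.024, 0, 0, 0],
    [0.06, -0.036, 0, 0, 0],
    [0.06, -0.048, 0, 0, 0],
    [0.06, -0.06, 0, 0, 0]
  ]
}}

```text
time_s: 14.72
tcp_pos: [0.4466, -0.1495, 0.041]
eef_rot: [-180.0, -0.0, -89.9]
contact_force: [0.6, -5.5, 5.5]
gripper_width: 0.0603
```

{"name": "step_arm", "arguments": {
  "motion": [
    [0.06, -0.012, 0, 0, 0],
    [0.06, -0.024, 0, 0, 0],
    [0.06, -0.036, 0, 0, 0],
    [0.06, -0.048, 0, 0, 0],
    [0.06, -0.06, 0, 0, 0]
  ]
}}

```text
time_s: 15.35
tcp_pos: [0.4462, -0.0896, 0.0409]
eef_rot: [180.0, -0.0, -89.9]
contact_force: [-0.6, -6.5, 6.5]
gripper_width: 0.0598
```

```bash
python3 -c "
from h import *
go(.447,-.075,.040,-90);
c=capture('side');save(c,'s6');
for l in ['stamped_crate_edge_left','stamped_crate_edge_right','stamped_crate_rim_left','stamped_crate_rim_right']:
  print(l,[(np.round(d['location'],3).tolist(),round(d['p'],2)) for d in spotter.tip_of('side',l)])
c=capture('top');save(c,'t6')"
```

```text
t 15.35 pos [ 0.4462 -0.0896  0.0409] rot [ 1.7998e+02 -3.0000e-02 -8.9910e+01] F [-0.6 -6.5  6.5] w 0.06
shift -0.0146 -0.0008 0.0009 roll 0.0016
stamped_crate_edge_left []
stamped_crate_edge_right [([0.502, -0.079, 0.004], 0.69), ([0.759, -0.142, 0.002], 0.62)]
stamped_crate_rim_left [([0.462, 0.234, 0.024], 0.7)]
stamped_crate_rim_right [([0.38, -0.079, 0.042], 0.83)]
```

View pics/s6.png

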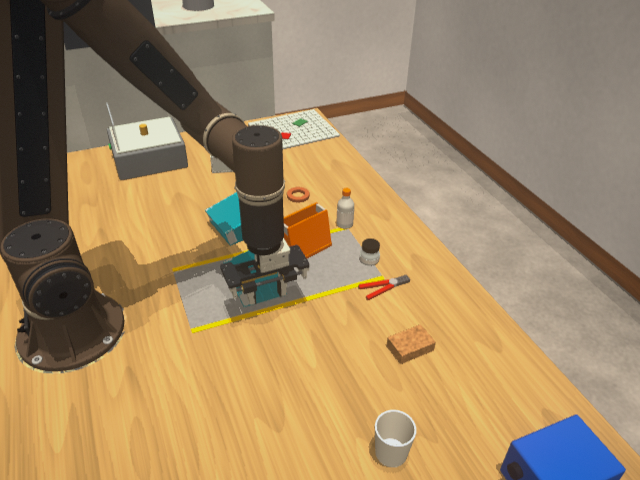

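View pics/t6.png

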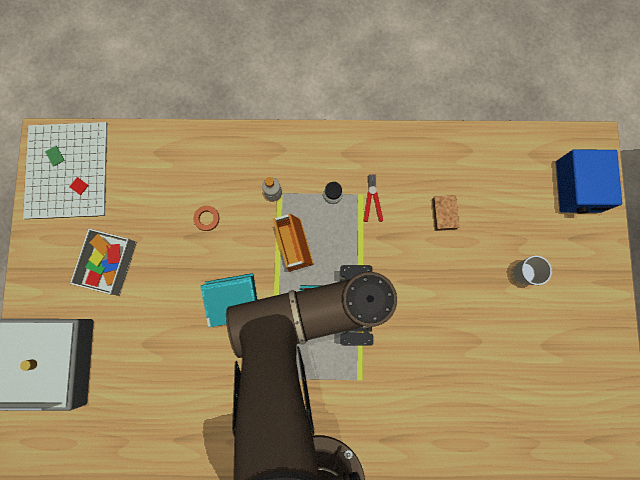

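Spotter puts the near edge at y = −0.079, so the crate needs about 16 mm more to be centred. Then I'll back off.

{"name": "step_arm", "arguments": {
  "motion": [
    [0.06, -0.008, 0, 0, 0],
    [0.06, -0.014, 0, 0, 0],
    [0.06, -0.016, 0, 0, 0],
    [0.06, -0.016, 0, 0, 0],
    [0.06, -0.006, 0, 0, 0]
  ]
}}

```text
time_s: 16.27
tcp_pos: [0.4468, -0.0834, 0.0407]
eef_rot: [-180.0, 0.0, -89.8]
contact_force: [-1.0, 0.5, -0.1]
gripper_width: 0.0602
```

{"name": "step_arm", "arguments": {
  "motion": [
    [0.06, 0.02, 0, 0, 0],
    [0.06, 0.06, 0, 0, 0],
    [0.06, 0.1, 0, -0.03, 0],
    [0.06, 0.15, 0, -0.08, 0],
    [0.06, 0.2, 0, -0.13, 0]
  ]
}}

```text
time_s: 16.9
tcp_pos: [0.4462, -0.2739, 0.1604]
eef_rot: [180.0, 0.0, -89.9]
contact_force: [1.5, 0.3, -0.4]
gripper_width: 0.0601
```

{"name": "step_arm", "arguments": {
  "motion": [
    [0.06, 0.06, 0, -0.03, 0],
    [0.06, 0.1, 0, -0.06, 0],
    [0.06, 0.15, 0, -0.06, 0],
    [0.06, 0.18, 0, -0.06, 0],
    [0.06, 0.18, 0, -0.06, 0]
  ]
}}

```text
time_s: 17.52
tcp_pos: [0.446, -0.4542, 0.218]
eef_rot: [179.9, 0.0, -90.1]
contact_force: [1.1, 0.5, -0.1]
gripper_width: 0.0599
```

```bash
python3 -c "
from h import *
print(r.get_state()['tcp_pos'],r.get_state()['contact_force'])
for n in ['side','top']:
  c=capture(n);save(c,n+'7');lying(c,'R')
  for l in ['stamped_crate_edge_left','stamped_crate_edge_right','stamped_crate_rim_left','stamped_crate_rim_right','plain_crate_front_edge','dispatch_lane']:
    print(l,[(np.round(d['location'],3).tolist(),round(d['p'],2)) for d in spotter.tip_of(n,l)])
"
```

```text
[ 0.44596123 -0.45423189  0.2180089 ] [ 1.12353815  0.49102979 -0.10617753]
R 1882 ((434.86712646484375, 1.6290130615234375), (111.8418960571289, 137.04205322265625), 0.7960214614868164) [[378.0, 69.0], [380.0, -68.0], [492.0, -66.0], [490.0, 71.0]] zmax 0.076
stamped_crate_edge_left [([0.439, 0.001, 0.023], 0.63)]
stamped_crate_edge_right [([0.502, -0.064, 0.003], 0.98)]
stamped_crate_rim_left [([0.377, 0.071, 0.043], 0.76), ([0.462, 0.239, 0.021], 0.63), ([0.516, 0.243, 0.039], 0.16)]
stamped_crate_rim_right [([0.44, 0.003, 0.023], 0.7), ([0.378, -0.062, 0.042], 0.62)]
plain_crate_front_edge [([0.526, 0.246, 0.009], 0.96), ([0.619, 0.035, -0.003], 0.7)]
dispatch_lane [([0.506, 0.004, -0.002], 0.61)]
R 2138 ((434.3831481933594, 3.296905517578125), (106.7792739868164, 128.5871124267578), 0.3817298710346222) [[381.0, 67.0], [381.0, -61.0], [488.0, -61.0], [487.0, 68.0]] zmax 0.075
stamped_crate_edge_left [([0.504, 0.064, 0.0], 0.74)]
stamped_crate_edge_right [([0.38, 0.064, 0.043], 0.61), ([0.503, -0.062, 0.002], 0.55)]
stamped_crate_rim_left [([0.379, 0.066, 0.042], 0.72)]
stamped_crate_rim_right [([0.384, -0.061, 0.048], 0.76)]
plain_crate_front_edge [([0.521, 0.246, -0.004], 0.74), ([0.624, 0.036, 0.002], 0.61)]
dispatch_lane [([0.507, 0.0, -0.002], 0.63), ([0.56, 0.575, 0.002], 0.39)]
```

View pics/top7.png

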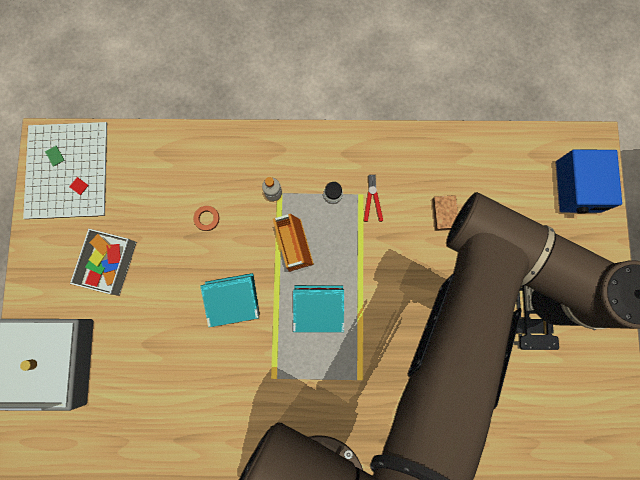

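View pics/side7.png

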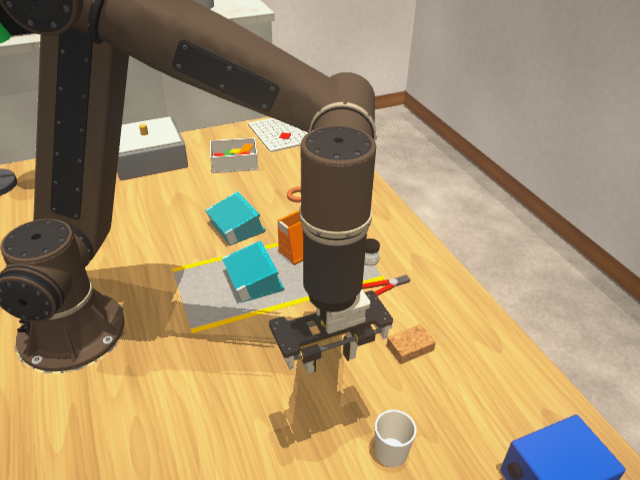

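The stamped crate lies at (318,310), centred between the yellow lines at y ≈ −0.062 to +0.066. The plain crate at (230,300) hasn't moved sideways, and the arm is clear of everything.

```bash
python3 -c "
from h import *
print(workorder.close_job())"
```

```text
the job is handed in; nothing more can be done
None
```

I tipped both turquoise crates onto their fronts. The wrist camera showed the red stamp under the right-hand one, so I pushed that crate about 0.30 m sideways into the dispatch lane. I backed the arm clear and handed the job in at about 18 s; it returned no verdict.

**Stamped crate:** in the last pictures it lies at x 0.38–0.50 m, y about −0.062 to +0.066 m. The lane centre is at about y = 0.00, so it is roughly 40 mm inside each line.

**Plain crate:** it lies tipped with its lower front edge at about (0.52, 0.246), within a few mm of its start and outside the lane.

**Everything else:** the bystanders and the orange look-alike look unmoved in the pictures; I did not re-measure them.

**Checks that disagreed:**
- Some low-ranked detections mixed up crate corners, but the depth measurement agreed with the good ones to within about 6 mm.
- I identified the stamp on the right-hand crate only and did not look at the plain crate's underside.
- While pushing, the tool felt an upward force of 5–6 N, most likely friction; the crate stayed flat in the pictures.

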